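Seat the grating disc on its drive base

TASK

The grating disc lies on the spindle of the vegetable grater with its rim notch away from the key rib of the base. With a fingertip push it round by its lugs until the notch is over the rib, then press the hub down until the disc is fully home, and let go. Do not lift the disc or force it hard, and leave the other things on the table alone.

Things in the scene. Friction and masses are not known exactly. Their poses are not given: they have to be found in the camera images.
- grater_base: round grey drive base of a vegetable grater, 200 mm in diameter, fixed to the table, top face 50 mm above the table. Origin: centre of its underside, on the spindle axis; z up; front with rocker switch and key rib on its -x side. A spindle 18 mm thick stands at its centre, under the disc's hub.
- key_rib (a point): top of the key rib (the pin), 73 mm from the spindle axis towards the base's -x: a radial steel fin 8 mm wide, rounded top 66 mm above the table, from 67 to 96 mm from the axis, so its outer 16 mm shows beyond the disc's rim. While the notch is elsewhere the disc passes 2 mm over the rib, which blocks it from going down.
- grating_disc: loose metal disc on the spindle, 160 mm in diameter, plate 5 mm thick, 0.25 kg. Origin: centre of the plate's underside; z up; +x points to the notch, a slot in the rim 16 mm wide, open outward, starting 62 mm from the axis. Turns without end, stays where left; 0.8 mm of play. Underside 68 mm above the table as found, 56 mm fully home with the rib in the notch.
- notch (a point): middle of the rim notch, at the height of the plate's underside, 73 mm from the disc's axis along its +x
- lug_left (a point): centre of one of two black finger lugs, upright blocks on the disc: 10 mm thick (along the disc's x), 26 mm long radially (45 to 71 mm from the axis), 24 mm tall above the plate; this one on the disc's +y side, 58 mm from the axis, a quarter turn from the notch; the point is 17 mm above the plate's underside, 12 mm above its upper face
- lug_right (a point): the same for the other, equal lug, on the disc's -y side
- hub_top (a point): centre of the flat top of the black round hub in the middle of the disc, 40 mm in diameter, 46 mm above the plate's underside: the place to press
- collar (a joint): sliding collar round the spindle (116 mm in diameter) that carries the disc and keeps it level: 0 m up, as found; 0.012 m fully down. Stiff by friction: it yields to about 7 N of push on the hub and stays where it is left; it does not spring back.
- shaker: bystander, to be left alone: faceted glass shaker with a steel cap, 41 mm wide, 84 mm tall; origin at the centre of its underside
- ramekin: bystander, to be left alone: empty white ramekin, 65 mm wide, 37 mm tall; origin at the centre of its underside
- sauce_bottle: bystander, to be left alone: slim glass sauce bottle with a screw cap, 41 mm wide, 154 mm tall; origin at the centre of its underside
- tumbler: bystander, to be left alone: tinted plastic tumbler, 66 mm wide, 99 mm tall; origin at the centre of its underside
- dip_cup: bystander, to be left alone: filled white dip cup (ramekin), 65 mm wide, 37 mm tall; origin at the centre of its underside
- brush: bystander, to be left alone: flat pastry brush lying down, 196 mm long, 37 mm wide, 23 mm tall; origin at the centre of its underside

How it is judged (in metres and radians):
On the way:
1. the notch stands over the key rib (horizontal distance between notch and key_rib below 0.007 m), for 0.2 s.
At the end, for the whole second after the job is handed in: The disc is at rest and level (within 0.05 rad) on the spindle (within 4 mm), notch over rib (within 7 mm), its underside less than 58 mm above the table (fully home is 56 mm) (horizontal distance between notch and key_rib below 0.007 m and z of grating_disc in the frame of grater_base between 0.053 and 0.058 m and horizontal distance between grating_disc and grater_base below 0.004 m and angle between grating_disc's own z axis and vertical below 0.05 rad and linear speed of grating_disc below 0.01 m/s and angular speed of grating_disc below 0.05 rad/s); the robot touches nothing.
It fails at once if the disc is lifted more than 8 mm above where it was found (z of grating_disc in the frame of grater_base above 0.076 m).
It fails at once if the disc is tipped by more than 0.2 rad (angle between grating_disc's own z axis and vertical above 0.2 rad).
It fails at once if the disc is forced with more than 80 N (contact force between the fingers and grating_disc above 80 N).
It fails at once if a bystander is moved more than 30 mm (distance of any of shaker, ramekin, sauce_bottle, tumbler, dip_cup, brush from where it was at the start of the episode above 0.03 m).
It also fails if it takes over 48 s, if anything falls off the work surface, if the arm or the gripper's body presses on something with over 40 N, if the wrist force passes 120 N, or if a joint passes its speed limit or range.

ROBOT

A 7-joint arm with a two-finger parallel gripper is mounted at the origin on a cart in front of the work surface, level with it; the furniture and walls round the work are solid. World frame = base frame: x ahead of the robot, y to its left, z up, the work surface at z = 0. Lengths are in mm, angles in degrees, forces in N, time in s.
With the tool pointing down it reaches from about 425 to 950 mm from the base axis. Payload 16.7 kg.
Tool frame: the origin (TCP) lies midway between the tips of the shut fingers; the grasp point (between the pads) lies 19 mm behind it; z points along the fingers, y is the line along which they close (so a half turn about z gives the same grasp; the last joint's range is limited). The gripper opens to 94 mm and grips with 3 to 60 N. Pads are 16 mm wide; open, the fingers measure 119 mm over their backs; the gripper's body (75 mm by 177 mm) begins 78 mm behind the grasp point.
Start: joints at [59.788, 24.414, 4.234, 92.017, -1.954, 63.644, -3.845], TCP at [248.958, -627.371, 205.467] pointing down, gripper open.
Joint ranges: [-163.25, 163.25], [-28.42, 122.38], [-70.27, 78.77], [12.13, 141.07], [-58.53, 238.53], [9.26, 117.41], [-156.51, 156.51]. Speed limits (degrees/s): [108.29, 108.29, 136.94, 136.94, 172.46, 172.46, 172.46].

INTERFACE

Orientations are given as [roll, pitch, yaw] about the fixed x, y, z axes, in that order (R = Rz(yaw) Ry(pitch) Rx(roll)).
In Python, from plant import r gives the robot as it stands. The module is installed in compiled form; this text tells all that it offers.
- The arm moves only by the tool drive_tool, never from a script. Its argument "increments" is a list of rows, each a list of 3 entries, a list of its own where there are three numbers: the finger opening in mm, from 0 to 94, then the shift along the world's x, y, z as a fraction of full scale, then the turn about the world's z as a fraction of full scale. A call has 1 to 12 rows; each row shifts and turns the commanded pose from where the row before left it; what a row does not reach is not made up. Full scale, the value 1, is 0.03 m for a shift and 0.1 rad for a turn. A row lasts 1/12 s, in which the tool goes at most 41.7 mm and 7.16 degrees, less where a joint would pass 70% of its speed; a pose out of reach is approached as far as the arm can. A call with a number of a shift or a turn outside -1 to 1 is refused whole. A call with a gripper value outside its range is refused whole. The fingers move at their own pace and stop on an object; "squeeze" is the grip in N (left out, the last holds). Time passes only in rows, so rows that do not move let the fingers close. It gives the time, the measured TCP pose, the force, the opening and the grip force at its end, in the units of the state.
- r.read_state(): the state, without advancing time (a new reading comes with each control period).
- r.camera(name): name is "scene" or "top" or "wrist"; returns (picture, depth): 420x560x3 uint8, red, green, blue; 420x560 float32, mm along the optical axis (not along the pixel's ray), 0 where there is no reading.
- r.camera_params(name): a dict with "K" (3x3 intrinsics, pixels), "distortion" ([k1, k2, p1, p2, k3] as OpenCV has them; the pictures are not rectified), "T" (4x4, takes a point from camera to world coordinates). Camera axes: x right, y down, z forward; pixel columns grow to the right and rows downward; lengths in mm; the calibration is good to about 2 mm. A picture is of the moment at which its call begins: read the wrist's pose just before it. camera_params takes no time and is no camera call; for the wrist camera it gives the pose at the moment of the call.
- r.hand_in(): hands the job in; it is judged then, once.
The state is a dict: "time": time; "qpos": joint angles; "qd": joint speeds; "effort": joint torques, N m; "eef_pos": TCP position; "tool_rot": TCP orientation; "wrist_force": force on the tool from outside, world axes, zero at the start; "torque": the same for the moment, N m; "width": opening from 0.0 (shut) to 1.0 (fully open); "finger_force": force on a finger pad.
Only numpy, scipy, OpenCV 4.12 (cv2) and the standard library are available. Lean on these libraries where they do the work, as an engineer would, in place of code of your own. Each camera call takes 0.05 s, during which the arm holds its last target. There are 200 camera calls.

## Working session

There is one attempt and no reset: what is moved stays moved. The work goes in short steps, Python scripts to look and compute and a tool call to move; the robot and the scene stay as the last step left them, time stands still between calls to the robot, and variables do not carry over. Pictures are saved under pics/ and viewed, at most 10 in all, crops included, and the job is handed in when it is done.

Besides the shell and the picture viewer there is one more tool, called after ">>>" in YAML: its name, and indented under it one key for each argument. drive_tool: Moves the arm, as the interface text tells. Its arguments: {"type":"object","properties":{"increments":{"type":"array"},"squeeze":{"type":"number"}},"required":["increments"]}

```bash
mkdir -p pics; cat > h.py <<'E'
import numpy as np,cv2
from plant import r
def snap(n,f):
    p=r.camera_params(n); im,d=r.camera(n)
    cv2.imwrite('pics/'+f+'.png',im[:,:,::-1]); np.savez('pics/'+f+'.npz',d=d,K=p['K'],D=p['distortion'],T=p['T'],im=im)
def pt(f,u,v,z=None):
    a=np.load('pics/'+f+'.npz'); K,D,T=a['K'],a['D'],np.array(a['T'])
    x,y=cv2.undistortPoints(np.array([[[u,v]]],float),np.array(K),np.array(D))[0,0]
    ray=np.array([x,y,1.])
    if z is None: s=a['d'][int(round(v)),int(round(u))]
    else: s=(z-T[2,3])/(T[:3,:3]@ray)[2]
    return (T[:3,:3]@(ray*s)+T[:3,3]).round(1)
E
python3 - <<'E'
from h import *
snap('top','t0');snap('scene','s0')
print(r.read_state())
E
```

```text
{'time': 0.1, 'qpos': array([59.78747292, 24.44448465,  4.23253629, 92.04635511, -1.95440046,
       63.64485402, -3.84282   ]), 'qd': array([ 0.0361838 , -0.03805465,  0.02046333, -0.06540639,  0.07299575,
        0.01027212,  0.03652026]), 'effort': array([ 7.95939588e-03, -9.37469029e+01,  3.67665343e+00, -4.55039048e+01,
       -4.86253237e-02,  1.69416337e-02, -1.70203821e-04]), 'eef_pos': array([ 248.82334656, -627.05329301,  204.88172519]), 'tool_rot': array([-1.79936623e+02,  4.17893254e-03,  2.16455311e+01]), 'wrist_force': array([ 0.2907914 , -0.15151552,  0.55647175]), 'torque': array([ 0.0003753 , -0.01644775,  0.056347  ]), 'finger_force': 0.0, 'width': 0.9966191542041175}
```

View pics/t0.png

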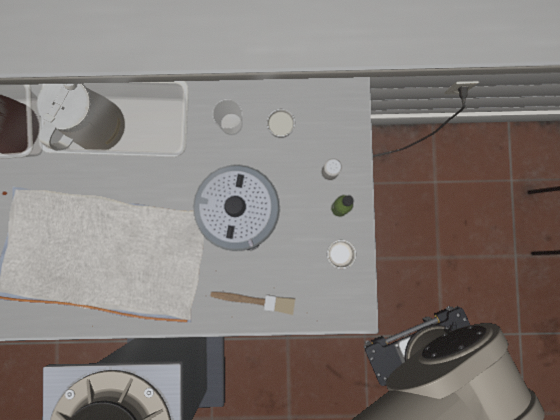

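View pics/s0.png

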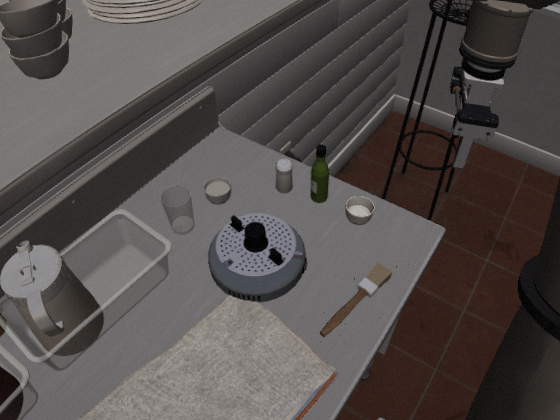

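The top view shows the base around (236,207), with lugs at (240,181) and (230,232). I'll enlarge it to find the notch and the rib.

```bash
python3 - <<'E'
from h import *
im=cv2.imread('pics/t0.png')[157:257,186:286]
cv2.imwrite('pics/t0c.png',cv2.resize(im,(600,600),interpolation=cv2.INTER_CUBIC))
for n,u,v,z in [('hub',235,206,114),('lug1',240,181,92),('lug2',230,232,92),('bottle',343,205,100),('dip',341,254,37),('brush',252,300,15),('shaker',332,169,84),('ram',280,124,37),('tumbler',228,116,60)]: print(n,pt('t0',u,v,z),pt('t0',u,v))
E
```

```text
hub [ 505.8 -303.1  114. ] [ 505.5 -303.4  117.3]
lug1 [ 562.5 -313.1   92. ] [ 561.4 -313.7  100.1]
lug2 [ 450.8 -289.5   92. ] [ 450.7 -289.8   94.9]
bottle [ 504.2 -536.7  100. ] [ 502.8 -534.4  117.6]
dip [ 397. -537.   37.] [ 396.3 -541.2    2.6]
brush [ 294.6 -330.8   15. ] [ 294.9 -330.9   17.2]
shaker [ 585.9 -516.8   84. ] [ 586.4 -517.2   80.7]
ram [ 701.  -404.1   37. ] [ 703.3 -404.1   27.6]
tumbler [ 716.5 -285.6   60. ] [ 730.  -280.6    8.8]
```

View pics/t0c.png

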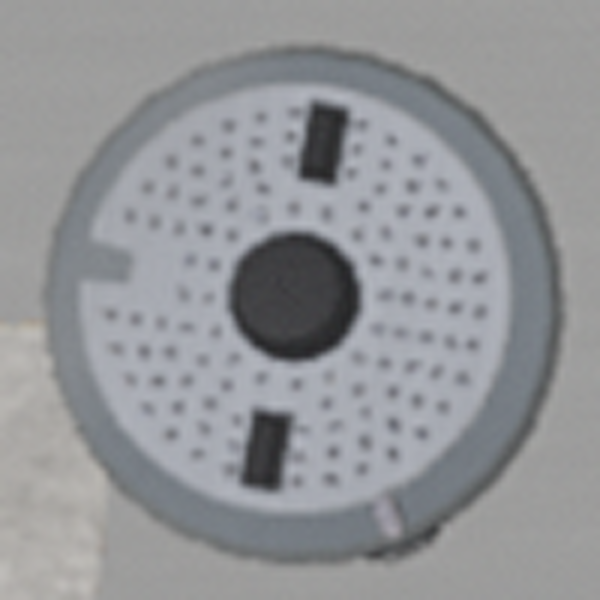

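The crop shows the notch at (105,262), left, and the rib fin at (387,517), lower right. The lugs are at (324,143) and (267,450).

```bash
python3 - <<'E'
from h import *
f=lambda u,v,z:pt('t0',186+u/6-.4,157+v/6-.4,z)
N=f(108,262,73);R=f(387,516,66);L1=f(324,143,97);L2=f(267,450,97);H=f(295,296,114)
C=(L1+L2)/2
print(N,R,L1,L2,H,C)
for n,p in zip('N R L1 L2'.split(),(N,R,L1,L2)):
  d=p-(C if n[0]=='L' else H); print(n,np.degrees(np.arctan2(d[1],d[0])),np.hypot(*d[:2]))
E
```

```text
[ 523.4 -229.7   73. ] [ 427.  -331.5   66. ] [ 563.1 -312.6   97. ] [ 451.5 -290.2   97. ] [ 505.9 -302.7  114. ] [ 507.3 -301.4   97. ]
N 76.5191101850672 75.068302232034
R -159.94695664434053 83.99196390131615
L1 -11.349419565985691 56.91291593302879
L2 168.65058043401436 56.91291593302878
```

>>> drive_tool:
  increments:
    - [0, [0.7, 0.65, 0], 0.8]
    - [0, [0.7, 0.65, 0], 0.8]
    - [0, [0.7, 0.65, 0], 0.8]
    - [0, [0.7, 0.65, 0], 0.8]
    - [0, [0.7, 0.65, 0], 0.8]
    - [0, [0.7, 0.65, 0], 0.8]
    - [0, [0.7, 0.65, 0], 0.8]
    - [0, [0.7, 0.65, 0], 0.8]
    - [0, [0.7, 0.65, 0], 0.8]
    - [0, [0.7, 0.65, 0], 0.8]
    - [0, [0.7, 0.65, 0], 0.8]
    - [0, [0.7, 0.65, 0], 0.8]

```text
time: 1.1
eef_pos: [501.6, -392.2, 205.2]
tool_rot: [-180.0, -0.0, 76.9]
wrist_force: [-0.4, 0.5, -0.6]
width: 0.185
finger_force: 0.0
```

```bash
python3 - <<'E'
from h import *
s=r.read_state();print(s['eef_pos'],s['tool_rot'],s['qpos'],s['width'],s['time'])
E
```

```text
[ 501.64989785 -392.21024641  205.23843712] [-1.79970986e+02 -1.01476400e-02  7.68700500e+01] [ 42.20340347  21.49245127 -12.94060353  96.40402342   5.29483385
  62.73199246  14.57150952] 0.18524819773551218 1.1
```

>>> drive_tool:
  increments:
    - [0, [0.6, 0.6, 0], 0.2]
    - [0, [0.6, 0.6, 0], 0.2]
    - [0, [0.6, 0.6, 0], 0]
    - [0, [0, 0, -0.7], 0]
    - [0, [0, 0, -0.7], 0]
    - [0, [0, 0, -0.7], 0]
    - [0, [0, 0, -0.7], 0]
    - [0, [0, 0, 0], 0]
    - [0, [0, 0, 0], 0]

```text
time: 1.85
eef_pos: [554.4, -339.0, 120.7]
tool_rot: [-179.9, -0.0, 78.9]
wrist_force: [0.7, -0.2, 0.1]
width: 0.002
finger_force: 0.0
```

```bash
python3 - <<'E'
from h import *
snap('wrist','w1')
print(pt('w1',280,210))
E
```

```text
[ 558.5 -328.6   72.2]
```

View pics/w1.png

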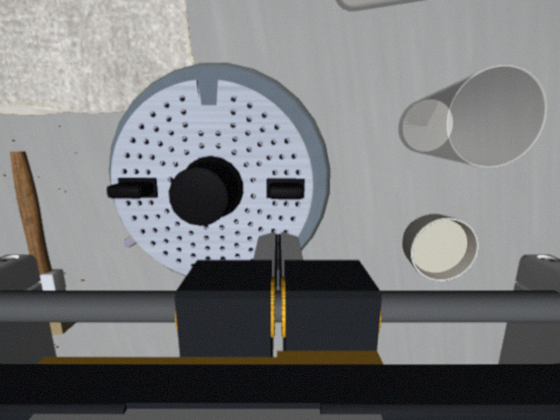

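The wrist view shows the finger in front of the right-hand lug, whose top is near (287,184). The notch is at (208,92) and the hub top at (198,197). I'll compute the arc increments.

```bash
python3 - <<'E'
from h import *
print('hub',pt('w1',198,197,114),'lugR',pt('w1',287,182,97),'lugL',pt('w1',126,190,97))
C=np.array([506.5,-302.]); f=np.radians
P=lambda a: C+59*np.array([np.cos(f(a)),np.sin(f(a))])
print(P(-36))
a=np.arange(-36,100,4.3)
print(((np.array([P(x) for x in a[1:]])-np.array([P(x) for x in a[:-1]]))/30).round(2).tolist(), a[-1])
E
```

```text
hub [ 509.2 -300.1  114. ] lugR [ 568.2 -303.9   97. ] lugL [ 454.9 -287.6   97. ]
[ 554.23200267 -336.67932989]
[[0.08, 0.12], [0.07, 0.13], [0.06, 0.13], [0.05, 0.14], [0.04, 0.14], [0.03, 0.14], [0.02, 0.15], [0.01, 0.15], [-0.0, 0.15], [-0.01, 0.15], [-0.02, 0.15], [-0.03, 0.14], [-0.04, 0.14], [-0.06, 0.14], [-0.07, 0.13], [-0.08, 0.13], [-0.08, 0.12], [-0.09, 0.11], [-0.1, 0.11], [-0.11, 0.1], [-0.12, 0.09], [-0.12, 0.08], [-0.13, 0.07], [-0.13, 0.06], [-0.14, 0.05], [-0.14, 0.04], [-0.14, 0.03], [-0.15, 0.02], [-0.15, 0.01], [-0.15, -0.0], [-0.15, -0.01]] 97.30000000000001
```

>>> drive_tool:
  increments:
    - [0, [0, 0, -0.4], 0]
    - [0, [0, 0, -0.4], 0]
    - [0, [0, 0, -0.4], 0]
    - [0, [0, 0, 0], 0]
    - [0, [0, 0, 0], 0]

```text
time: 2.32
eef_pos: [554.4, -339.1, 84.5]
tool_rot: [-179.9, -0.0, 78.9]
wrist_force: [0.5, -0.4, 0.2]
width: 0.005
finger_force: 0.0
```

>>> drive_tool:
  increments:
    - [0, [0.08, 0.14, 0], 0]
    - [0, [0.07, 0.14, 0], 0]
    - [0, [0.06, 0.14, 0], 0.4]
    - [0, [0.05, 0.14, 0], 0.75]
    - [0, [0.04, 0.14, 0], 0.75]
    - [0, [0.03, 0.14, 0], 0.75]
    - [0, [0.02, 0.15, 0], 0.75]
    - [0, [0.01, 0.15, 0], 0.75]
    - [0, [0, 0.15, 0], 0.75]
    - [0, [-0.01, 0.15, 0], 0.75]
    - [0, [-0.02, 0.15, 0], 0.75]
    - [0, [-0.03, 0.14, 0], 0.75]

```text
time: 3.32
eef_pos: [565.0, -286.9, 86.3]
tool_rot: [179.9, 0.1, 120.1]
wrist_force: [2.7, -1.0, -0.8]
width: 0.004
finger_force: 0.7
```

>>> drive_tool:
  increments:
    - [0, [-0.04, 0.14, -0.05], 0.75]
    - [0, [-0.06, 0.14, 0], 0.75]
    - [0, [-0.07, 0.13, 0], 0.75]
    - [0, [-0.08, 0.13, 0], 0.75]
    - [0, [-0.08, 0.12, 0], 0.75]
    - [0, [-0.09, 0.11, 0], 0.75]
    - [0, [-0.1, 0.11, 0], 0.75]
    - [0, [-0.11, 0.1, 0], 0.75]
    - [0, [-0.12, 0.09, 0], 0.75]
    - [0, [-0.12, 0.08, 0], 0.75]
    - [0, [-0.13, 0.07, 0], 0.75]
    - [0, [-0.13, 0.06, 0], 0.75]

```text
time: 4.32
eef_pos: [530.9, -248.3, 84.8]
tool_rot: [-180.0, 0.1, 171.7]
wrist_force: [1.6, 1.1, 0.0]
width: 0.0
finger_force: 0.8
```

```bash
python3 - <<'E'
from h import *
print(r.read_state()['qpos'])
snap('top','t1')
im=cv2.imread('pics/t1.png')[157:257,186:286]
cv2.imwrite('pics/t1c.png',cv2.resize(im,(600,600),interpolation=cv2.INTER_CUBIC))
E
```

```text
[ 47.53763674  28.25430402 -36.72168824 107.95047571  21.46245154
  50.67622593  81.98739335]
```

View pics/t1c.png

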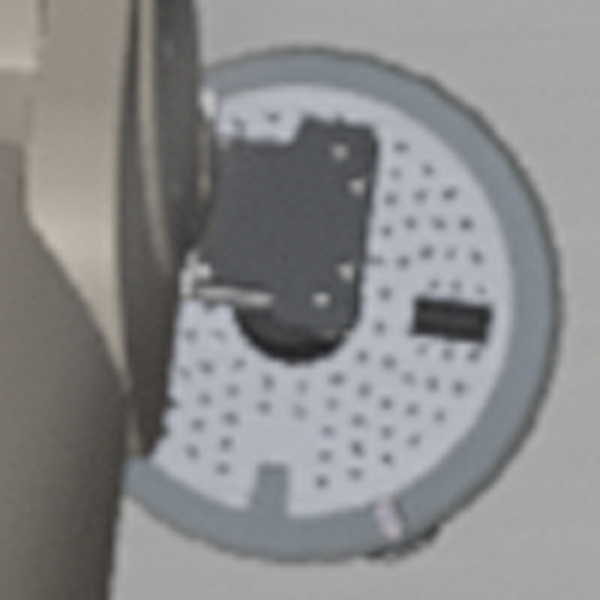

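The notch is now at crop (270,488), close to the rib at (387,517), and the free lug is at (452,319).

```bash
python3 - <<'E'
from h import *
f=lambda u,v,z:pt('t0',186+u/6-.4,157+v/6-.4,z)
C=np.array([506.5,-302])
for p in (f(270,488,73),f(452,319,97),f(387,516,66)):
  d=p[:2]-C;print(p,np.degrees(np.arctan2(d[1],d[0]))%360,np.hypot(*d))
c=f(295,296,114);print(c)
g=np.radians
P=lambda a: C+59*np.array([np.cos(g(a)),np.sin(g(a))])
a=65.5+np.arange(0,36,3.); print(((np.array([P(x) for x in a[1:]])-np.array([P(x) for x in a[:-1]]))/30).round(3).tolist())
E
```

```text
[ 438.2 -288.8   73. ] 169.06158837724945 69.5638555573223
[ 497.7 -358.1   97. ] 261.0850730428521 56.78600179621737
[ 427.  -331.5   66. ] 200.35833800044168 84.79681597795992
[ 505.9 -302.7  114. ]
[[-0.095, 0.04], [-0.097, 0.035], [-0.098, 0.03], [-0.1, 0.025], [-0.101, 0.02], [-0.102, 0.014], [-0.103, 0.009], [-0.103, 0.004], [-0.103, -0.002], [-0.103, -0.007], [-0.102, -0.013]]
```

>>> drive_tool:
  increments:
    - [0, [-0.095, 0.04, 0], 0.52]
    - [0, [-0.097, 0.035, 0], 0.52]
    - [0, [-0.098, 0.03, 0], 0.52]
    - [0, [-0.1, 0.025, 0], 0.52]
    - [0, [-0.1, 0.02, 0], 0.52]
    - [0, [-0.1, 0.014, 0], 0.52]
    - [0, [-0.1, 0.01, 0], 0.52]
    - [0, [-0.1, 0.004, 0], 0.52]
    - [0, [0, 0, 0], 0]
    - [0, [0, 0, 0], 0]

```text
time: 5.2
eef_pos: [506.7, -243.7, 84.3]
tool_rot: [-180.0, 0.0, -164.9]
wrist_force: [0.3, -1.5, -0.2]
width: 0.004
finger_force: 0.2
```

```bash
python3 - <<'E'
from h import *
snap('top','t2')
im=cv2.imread('pics/t2.png')[157:257,186:286]
cv2.imwrite('pics/t2c.png',cv2.resize(im,(600,600),interpolation=cv2.INTER_CUBIC))
E
```

```text
(no output)
```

View pics/t2c.png

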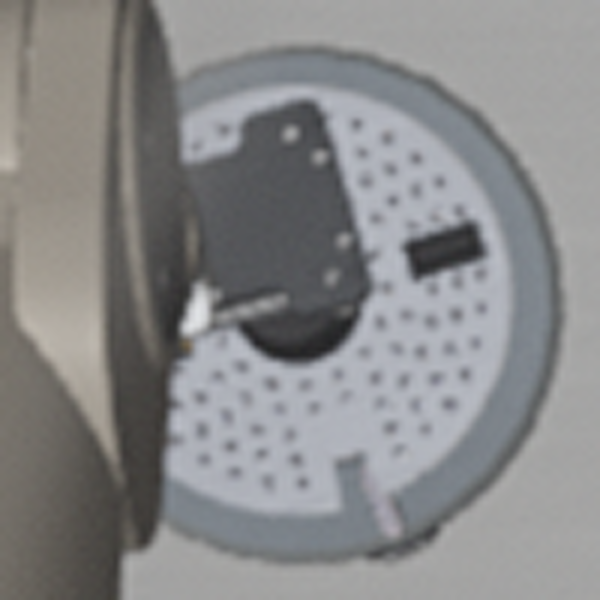

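The notch is at (355,484), with the rib visible along its right edge at (370,478) to (390,520). The free lug is at (446,249).

```bash
python3 - <<'E'
from h import *
f=lambda u,v,z:pt('t0',186+u/6-.4,157+v/6-.4,z)
C=np.array([506.5,-302])
for p in (f(355,484,73),f(446,249,97),f(387,516,66),f(373,484,66)):
  d=p[:2]-C;print(p,np.degrees(np.arctan2(d[1],d[0]))%360,np.hypot(*d))
E
```

```text
[ 439.  -320.3   73. ] 195.16889487121335 69.93668565209535
[ 523.3 -356.4   97. ] 287.1619188028653 56.93505071570584
[ 427.  -331.5   66. ] 200.35833800044168 84.79681597795992
[ 439.  -326.5   66. ] 199.94902218355713 71.8087738371851
```

>>> drive_tool:
  increments:
    - [0, [-0.05, 0, 0], 0.23]
    - [0, [-0.05, 0, 0], 0.23]
    - [0, [-0.04, 0, 0], 0.23]
    - [0, [0, 0, 0], 0]
    - [0, [0, 0, 0], 0]
    - [0, [0, 0, 0], 0]

```text
time: 5.75
eef_pos: [502.3, -243.7, 84.0]
tool_rot: [-180.0, 0.0, -160.8]
wrist_force: [2.1, 0.8, 1.6]
width: 0.012
finger_force: 1.1
```

```bash
python3 - <<'E'
from h import *
snap('top','t3')
im=cv2.imread('pics/t3.png')[182:257,226:276]
cv2.imwrite('pics/t3c.png',cv2.resize(im,(400,600),interpolation=cv2.INTER_CUBIC))
E
```

```text
(no output)
```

View pics/t3c.png

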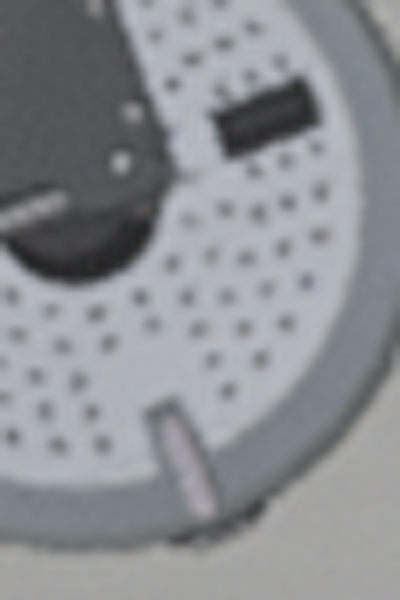

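The notch is centred on the rib at about (178,440). Next I back off the lug, rise, and go over the hub.

>>> drive_tool:
  increments:
    - [0, [0.2, 0.05, 0], 0]
    - [0, [0.2, 0, 0], 0]
    - [0, [0, 0, 0.5], 0]
    - [0, [0, 0, 0.6], 0]
    - [0, [0, 0, 0.6], 0]
    - [0, [0, -0.5, 0], 0]
    - [0, [-0.1, -0.5, 0], 0]
    - [0, [-0.1, -0.5, 0], 0]
    - [0, [0, -0.5, 0], 0]
    - [0, [0, 0, 0], 0]
    - [0, [0, 0, 0], 0]

```text
time: 6.72
eef_pos: [508.1, -303.0, 134.4]
tool_rot: [180.0, -0.0, -160.8]
wrist_force: [0.4, 0.1, -0.0]
width: 0.006
finger_force: 0.0
```

>>> drive_tool:
  increments:
    - [0, [-0.05, 0, -0.3], 0]
    - [0, [0, 0, -0.2], 0]
    - [0, [0, 0, -0.1], 0]
    - [0, [0, 0, -0.1], 0]
    - [0, [0, 0, -0.07], 0]
    - [0, [0, 0, 0], 0]
    - [0, [0, 0, 0], 0]

```text
time: 7.3
eef_pos: [506.8, -301.9, 111.7]
tool_rot: [180.0, -0.0, -160.7]
wrist_force: [-0.6, 0.4, -0.0]
width: 0.006
finger_force: 0.0
```

>>> drive_tool:
  increments:
    - [0, [0, 0, -0.05], 0]
    - [0, [0, 0, -0.05], 0]
    - [0, [0, 0, -0.05], 0]
    - [0, [0, 0, 0], 0]
    - [0, [0, 0, 0], 0]

```text
time: 7.72
eef_pos: [506.9, -302.1, 107.5]
tool_rot: [-180.0, 0.0, -160.7]
wrist_force: [0.6, 0.7, 2.1]
width: 0.006
finger_force: 1.1
```

>>> drive_tool:
  increments:
    - [0, [0, 0, -0.05], 0]
    - [0, [0, 0, -0.05], 0]
    - [0, [0, 0, -0.05], 0]
    - [0, [0, 0, 0], 0]
    - [0, [0, 0, 0], 0]

```text
time: 8.13
eef_pos: [506.9, -302.2, 102.9]
tool_rot: [-180.0, 0.0, -160.7]
wrist_force: [0.8, 1.1, 2.8]
width: 0.007
finger_force: 1.2
```

It is going down into the notch. I'll press on until it bottoms out.

>>> drive_tool:
  increments:
    - [0, [0, 0, -0.05], 0]
    - [0, [0, 0, -0.05], 0]
    - [0, [0, 0, 0], 0]
    - [0, [0, 0, 0], 0]

```text
time: 8.47
eef_pos: [507.3, -302.4, 101.9]
tool_rot: [-179.9, 0.0, -160.7]
wrist_force: [-10.2, 5.9, 35.8]
width: 0.007
finger_force: 17.8
```

Bottomed out at 102 mm with 36 N. I'll lift off and check.

>>> drive_tool:
  increments:
    - [0, [0, 0, 0.1], 0]
    - [0, [0, 0, 0.4], 0]
    - [0, [0, 0, 0.8], 0]
    - [0, [0, 0, 0.8], 0]
    - [0, [0, 0.8, 0.8], 0]
    - [0, [0, 0.8, 0.8], 0]
    - [0, [0, 0.8, 0.4], 0]
    - [0, [0, 0.8, 0], 0]
    - [0, [0, 0.8, 0], 0]
    - [0, [0, 0, 0], 0]
    - [0, [0, 0, 0], 0]

```text
time: 9.38
eef_pos: [506.8, -181.3, 223.6]
tool_rot: [-179.9, 0.0, -160.6]
wrist_force: [-0.2, -1.3, -0.2]
width: 0.002
finger_force: 0.0
```

```bash
python3 - <<'E'
from h import *
snap('top','t4')
im=cv2.imread('pics/t4.png')[157:257,186:286]
cv2.imwrite('pics/t4c.png',cv2.resize(im,(600,600),interpolation=cv2.INTER_CUBIC))
for u,v in ((235,206),(255,225),(240,225),(252,200)): print(pt('t4',u,v),pt('t0',u,v))
E
```

```text
[ 506.7 -302.2  103.1] [ 505.5 -303.4  117.3]
[ 466.2 -342.9   61.6] [ 465.7 -343.6   75.6]
[ 466.9 -309.4   63.3] [ 466.7 -309.6   66.8]
[ 523.  -337.    58.7] [ 521.5 -337.9   74.8]
```

View pics/t4c.png

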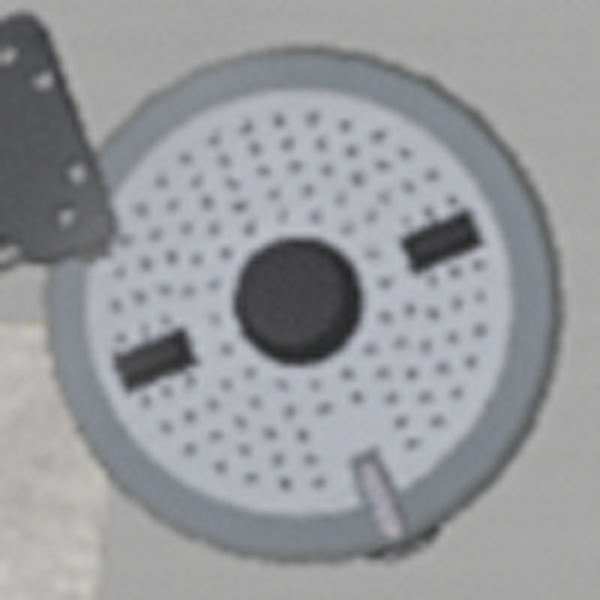

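The rib sits in the notch at (378,495), and the hub and plate readings are about 12–14 mm lower than at the start. The arm is clear, so I'm handing in.

```bash
python3 -c "
from plant import r
print(r.hand_in())"
```

```text
the job is handed in; nothing more can be done
None
```

The disc is turned with its notch on the key rib and pressed home until it bottomed out (wrist force 36 N, hub top about 12 mm lower), the arm is clear of it, and the job was handed in at about 9.4 s; no verdict was returned.

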